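Fit the last leaded panel to a lantern and hold it home

ROBOT

A 6-joint arm with a two-finger parallel gripper is mounted at the origin on the work surface. World frame = base frame: x ahead of the robot, y to its left, z up, the work surface at z = 0. Lengths are in m, angles in degrees, forces in N, time in s.
With the tool pointing down it reaches from about 0.375 to 0.9 m from the base axis. Payload 3.1 kg.
Tool frame: the origin (TCP) lies on the centre line of the jaws, within the pads' length; the fingertips stand 25 mm ahead of it and the grasp point (between the pads) lies 6 mm ahead of it; z points along the fingers, y is the line along which they close (so a half turn about z gives the same grasp; the last joint's range is limited). The gripper opens to 87 mm and grips with 3 to 60 N. Pads are 19 mm wide; open, the fingers measure 117 mm over their backs; the gripper's body (75 mm by 190 mm) begins 51 mm behind the grasp point.
Start: joints at [62.023, 30.224, 82.088, -0, 67.689, -10.227], TCP at [0.191, 0.595, 0.248] pointing down, gripper open.
Joint ranges: [-176.69, 176.69], [-43.24, 126.21], [12.49, 139.97], [-82, 262], [0, 151.66], [-163.58, 163.58]. Speed limits (degrees/s): [159.86, 159.86, 180, 180, 180, 180].

INTERFACE

Orientations are given as a 3x3 rotation matrix whose columns are the frame's x, y, z axes.
In Python, from rig import * gives the robot as it stands.
- The arm moves only by the tool step_arm, never from a script. Its argument "steps" is a list of rows, each a list of 7 numbers: the shift along the tool's x, y, z normalised to -1 to 1, where 1 is 0.3 m, then the turn, a rotation vector about the tool's x, y, z normalised to -1 to 1, where 1 is 45 degrees, then the gripper's target within -1 to 1 (shut at 1, half-way at 0, fully open at -1). A call has 1 to 8 rows; each row is the pose to reach, as a shift and turn from the pose commanded when the call began, along the tool's axes at that moment; what a row does not reach only later rows make up. A row lasts 1/12 s, in which the tool goes at most 41.7 mm and 7.16 degrees, less where a joint would pass 70% of its speed; a pose out of reach is approached as far as the arm can. A call with a number of a shift or a turn outside -1 to 1 is refused whole. A call with a gripper value outside its range is refused whole. The fingers move at their own pace and stop on an object; the grip force is fixed at half the most. Time passes only in rows, so rows that repeat a pose let the fingers close. It gives the time, the measured TCP pose, the force, the opening and the grip force at its end, in the units of the state.
- read_state(): the state, without advancing time (a new reading comes with each control period).
- capture(name): name is "side" or "top" or "wrist"; returns a dict with "image" (400x640x3 uint8, red, green, blue), "vertical_fov" (degrees; the focal length in pixels is half the picture's height over the tangent of half this angle, whatever the lens; pixels are square), "cx", "cy" (the principal point, pixels), "world_from_camera" (4x4, takes a point from camera to world coordinates); the wrist camera has in their place "T_tool_cam" (4x4, takes a point from camera to tool coordinates, whose origin is the TCP and whose axes are the flange's). Camera axes: x right, y down, z forward; pixel columns grow to the right and rows downward; lengths in m; the calibration is good to about 2 mm. A picture is of the moment at which its call begins: read the wrist's pose just before it. There is no depth.
- hand_in(): hands the job in; it is judged then, once.
The state is a dict: "time_s": time; "joint_positions": joint angles; "qvel": joint speeds; "tau": joint torques, N m; "position": TCP position; "tcp_rot": TCP orientation; "force": force on the tool from outside, world axes, zero at the start; "moment": the same for the moment, N m; "opening": opening from 0.0 (shut) to 1.0 (fully open); "grasp_force": force on a finger pad.
Only numpy, scipy, OpenCV 4.12 (cv2) and the standard library are available. Lean on these libraries where they do the work, as an engineer would, in place of code of your own. Each camera call takes 0.05 s, during which the arm holds its last target. There are 200 camera calls.

TASK

A small stained-glass lantern is being put together on the indexing turntable, and its last leaded panel waits in the slotted wooden rack. First turn the turntable clockwise (seen from above; it has an upright wooden handle for this) until it clicks into place with the lantern's open side facing the robot; then take the panel from the rack, stand it upright on the tray in that open side, centred behind the tray's raised lip, and gently push it back until it bears flat on the two corner posts. Finish while still holding it firmly pressed home there, ready for soldering (do not let go), and leave the flux tin, tin lid, solder spool and rubbing stone where they are.

Things in the scene. Friction and masses are not known exactly. Their poses are not given: they have to be found in the camera images.
- base: grey foot of the indexing turntable, fixed to the bench. Origin on the bench on the turntable's vertical axis; x points roughly away from the robot: at the front click, from the lantern's open side through its middle; z up. A 234 mm disc turns on it, top 40 mm above the bench, with the lantern fixed in its middle. A plunger block (38 mm tall, 154 mm from the axis) stands 45 degrees clockwise of x
- turntable (a joint): turntable angle, rad, counter-clockwise from above; 0 = front click, open side facing the robot. Starts between 0.7 and 1.6. A spring click at each quarter turn: from 0.12 rad off it is felt as a hump needing about 5 N at the handle, and within 0.05 rad the table pulls itself in; elsewhere under 1 N at the handle turns it and it stays where left
- handle (a point): on the axis of the upright round wooden handle, 85 mm above the bench: 20 mm diameter, from 40 to 105 mm above the bench; a steel rod, its top 51 mm above the bench, joins it to the disc. 150 mm from the turntable's axis. At the front click it stands 147 degrees counter-clockwise from the foot's x axis, and it turns with the turntable
- seat (a point): where the panel's centre belongs in the lantern's open side, 94 mm above the bench, 43.5 mm from the turntable's axis; turns with it. x points from outside straight into the lantern (the way to push), y along the open side, z up. The posts' front faces are 4.5 mm beyond it in x, the lip's inner face 9.5 mm before it: a 14 mm gap for the 9 mm panel
- lantern: brass tray 110 mm square with three sides glazed (tops 144 mm above the bench) and one open; no roof, hollow inside (62 mm clear between the open side's posts, 78 mm deep). Tray floor 44 mm above the bench. Lip round the tray's edge: 2 mm thick, top 54 mm above the bench. Origin on the turntable's axis at bench height, x as seat
- posts: the lantern's four brass corner posts, 8 mm square, from 44 to 142 mm above the bench, stiff; the two of the open side stand 35 mm either side of its middle, and the panel is pushed back against them. Origin on the turntable's axis at bench height, x as seat
- panel_center (a point): centre of the loose leaded panel (dark came border, slab glass): flat plate 9 mm thick (x axis), 76 mm wide (y), 100 mm tall (z, up), 0.14 to 0.28 kg, stiff. It stands upright in a 10.5 mm slot of the rack whose sides reach 28 mm above the bench; its foot is 10 mm and its top edge, the place to grip it, 110 mm above the bench. Either face may go inwards
- panel: the same loose leaded panel; origin in the middle of its bottom edge, axes as panel_center
- rack: wooden rack 164 x 110 x 28 mm, fixed, with four slots 40 mm apart, three empty; the panel's slot lies 20 mm along the rack's x axis from its origin (centre of its underside) and runs along its y axis
- flux_tin: closed yellow tin, 71 mm diameter, 31 mm tall; origin under its centre; leave alone
- tin_lid: flat metal tin lid, 72 mm diameter, 10 mm tall; origin under its centre; leave alone
- solder_spool: grey spool standing on end, 60 mm diameter, 50 mm tall; origin under its centre; leave alone
- hone: white rubbing stone 100 x 45 x 25 mm lying flat; origin under its centre; leave alone
Mind the look-alikes: they are no part of the job. Leave any blue, pink or red look-alike of the panel alone.

How it is judged (in metres and radians):
On the way:
1. with the panel still in the rack, the turntable rests in the front click, the lantern's open side facing the robot (within 0.06 rad) (value of joint turntable between -0.06 and 0.06 rad and distance of panel_center from where it was at the start of the episode below 0.03 m), for 0.3 s.
At the end, for the whole second after the job is handed in: The turntable is in the front click (within 0.06 rad); the panel stands upright behind the tray's lip, its centre within 3 mm of home in the pushing direction, 6 mm sideways and 5 mm in height, flat to the posts within 0.07 rad, and the gripper still holds it against the posts with more than 1.5 N (value of joint turntable between -0.06 and 0.06 rad and x of panel_center in the frame of seat between -0.003 and 0.003 m and y of panel_center in the frame of seat between -0.006 and 0.006 m and z of panel_center in the frame of seat between -0.003 and 0.005 m and angle between the x axis of panel_center and the x axis of seat, either way round below 0.07 rad and angle between the z axis of panel_center and the z axis of seat, either way round below 0.07 rad and contact force between panel and posts above 1.5 N and contact force between the fingers and panel above 1 N); the arm keeps its last pose, push and grip.
It fails at once if the glass is pushed against the posts with more than 40 N (contact force between panel and posts above 40 N).
It fails at once if the flux tin, tin lid, solder spool or rubbing stone is moved by more than 20 mm (distance of any of flux_tin, tin_lid, solder_spool, hone from where it was at the start of the episode above 0.02 m).
It also fails if it takes over 54 s, if anything falls off the work surface, if the arm or the gripper's body presses on something with over 40 N, if the wrist force passes 120 N, or if a joint passes its speed limit or range.

## Working session

There is one attempt and no reset: what is moved stays moved. The work goes in short steps, Python scripts to look and compute and a tool call to move; the robot and the scene stay as the last step left them, time stands still between calls to the robot, and variables do not carry over. Pictures are saved under pics/ and viewed, at most 13 in all, crops included, and the job is handed in when it is done.

Besides the shell and the picture viewer there is one more tool, called after ">>>" as a command line: name --pt "numbers of a row" for each row, then --argument value for the rest. step_arm: Moves the arm, as the interface text tells. Scaled input: -1 to 1 covers 0.3 m each way for a shift and 45 degrees each way for a turn. Its arguments: {"type":"object","properties":{"steps":{"type":"array"}},"required":["steps"]}

```bash
mkdir -p pics; ls; cat > h.py <<'E'
from rig import *
import numpy as np, cv2
def snap(n,f):
    s=read_state(); c=capture(n); cv2.imwrite(f'pics/{f}.png',c['image'][:,:,::-1])
    np.savez(f'pics/{f}.npz',**{k:v for k,v in c.items()},pos=s['position'],rot=s['tcp_rot']); return c
def load(f):
    c=dict(np.load(f'pics/{f}.npz'))
    if 'world_from_camera' not in c:
        T=np.eye(4);T[:3,:3]=c['rot'];T[:3,3]=c['pos'];c['world_from_camera']=T@c['T_tool_cam']
    return c
def K(c):
    h=c['image'].shape[0]; f=h/2/np.tan(np.radians(float(c['vertical_fov']))/2)
    return f,float(c['cx']),float(c['cy'])
def px2w(c,u,v,z):
    f,cx,cy=K(c);T=c['world_from_camera'];d=T[:3,:3]@np.array([(u-cx)/f,(v-cy)/f,1]);o=T[:3,3]
    return o+d*(z-o[2])/d[2]
def w2px(c,p):
    f,cx,cy=K(c);T=c['world_from_camera'];q=T[:3,:3].T@(np.array(p)-T[:3,3]);return np.array([f*q[0]/q[2]+cx,f*q[1]/q[2]+cy])
E
python3 - <<'E'
from h import *
for n in('top','side'):
    c=snap(n,n+'0');print(n,K(c),c['world_from_camera'].round(3).tolist())
s=read_state();print(s)
E
```

```text
pics
top (np.float64(502.70318294658756), 329.3601284721359, 204.61265917915415) [[-0.023, -0.994, 0.109, 0.396], [-1.0, 0.024, 0.006, 0.011], [-0.008, -0.109, -0.994, 1.796], [0.0, 0.0, 0.0, 1.0]]
side (np.float64(471.6851973788774), 315.54558389025, 193.3369261792037) [[0.81, -0.419, 0.411, 0.102], [-0.586, -0.556, 0.589, -0.695], [-0.019, -0.718, -0.696, 0.934], [0.0, 0.0, 0.0, 1.0]]
{'time_s': 0.1, 'joint_positions': array([ 6.20235282e+01,  3.02741431e+01,  8.21495237e+01, -2.04188772e-03,
        6.76886219e+01, -1.02285514e+01]), 'qvel': array([ 0.08269434, -0.11269629, -0.20775412, -0.05385085,  0.13091307,
       -0.03254788]), 'tau': array([-7.91542243e-04, -4.40986919e+01, -1.77149427e+01,  6.34664716e-02,
        5.34954749e-02, -6.61244644e-05]), 'position': array([0.19022018, 0.59470591, 0.24666138]), 'tcp_rot': array([[-9.52410858e-01,  3.04815953e-01, -8.90245407e-04],
       [ 3.04817089e-01,  9.52409309e-01, -1.74624943e-03],
       [ 3.15593330e-04, -1.93450893e-03, -9.99998079e-01]]), 'force': array([-0.03742387, -0.62194171,  0.37193151]), 'moment': array([-0.04575987, -0.01253284,  0.0169852 ]), 'grasp_force': 0.0, 'opening': 0.9993263236392989}
```

View pics/top0.png

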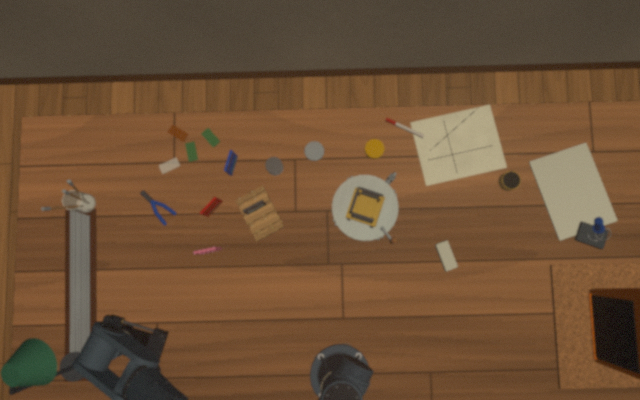

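View pics/side0.png

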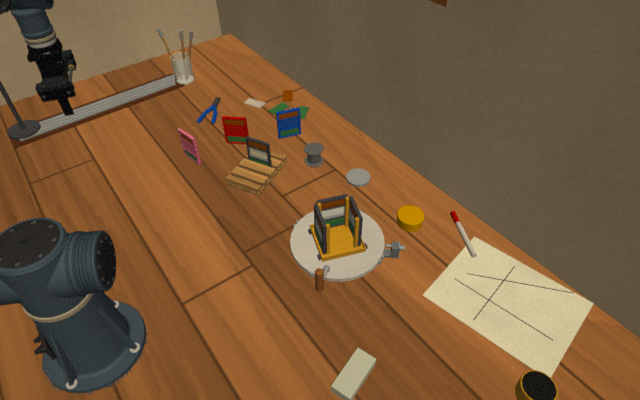

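The top view shows the turntable at about (365,207), handle at (386,234), plunger (391,177) and rack with the panel at (259,210). The side view shows the handle at (319,279) and the panel at (259,151). Next I'll enlarge these regions.

```bash
python3 - <<'E'
from h import *
a=cv2.imread('pics/top0.png');b=cv2.imread('pics/side0.png')
A=cv2.resize(a[165:250,230:405],None,fx=4.5,fy=4.5,interpolation=cv2.INTER_CUBIC)[:, :790]
A=cv2.convertScaleAbs(A,alpha=1.5)
cv2.imwrite('pics/tc.png',A)
B=cv2.resize(b[125:300,215:415],None,fx=3.4,fy=3.4,interpolation=cv2.INTER_CUBIC);cv2.imwrite('pics/sc.png',cv2.convertScaleAbs(B,alpha=1.4))
c=load('top0')
for n,u,v,z in[('disc',365,207,.04),('handle',386,234,.105),('plunger',391,177,.038),('rack',259,213,.028),('panel',256,206,.11)]:print(n,px2w(c,u,v,z).round(3))
E
```

```text
disc [ 0.577 -0.104  0.04 ]
handle [ 0.477 -0.167  0.105]
plunger [ 0.682 -0.199  0.038]
rack [0.566 0.27  0.028]
panel [0.582 0.268 0.11 ]
```

View pics/tc.png

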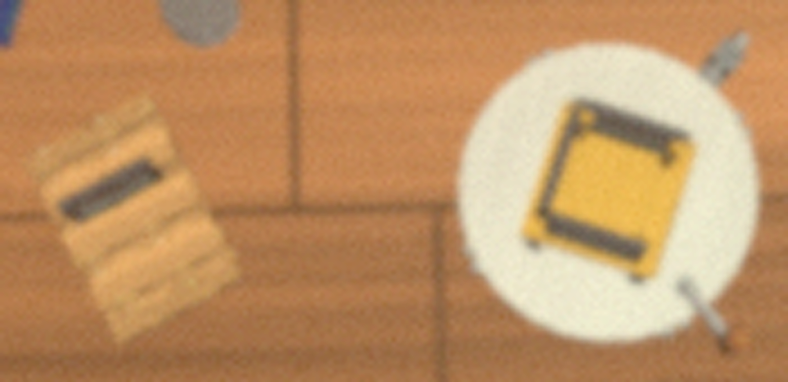

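View pics/sc.png

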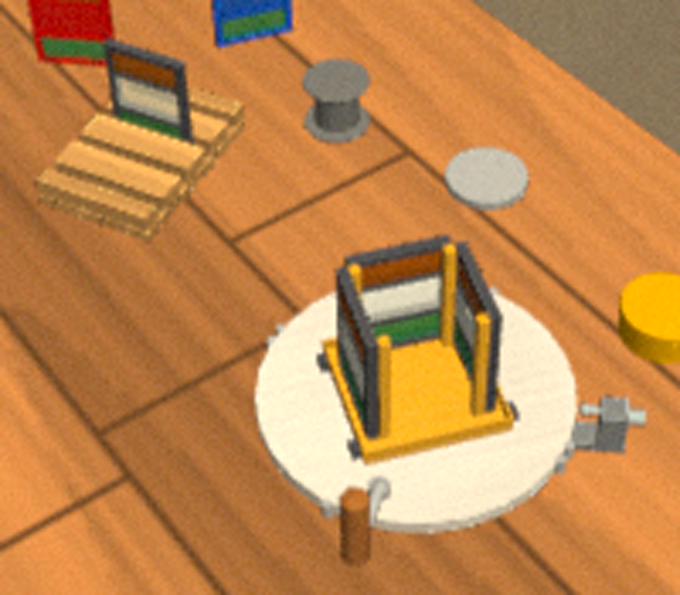

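```bash
cat >> h.py <<'E'
from scipy.spatial.transform import Rotation as R
def yaw(y): # tool down, tool-y axis at angle y deg
    a=np.radians(y);Y=np.array([np.cos(a),np.sin(a),0]);Z=np.array([0,0,-1.]);return np.c_[np.cross(Y,Z),Y,Z]
def rel(p,y,s=None):
    s=s or read_state();Rt=s['tcp_rot'] if s.get('ideal') is None else s['ideal']
    d=Rt.T@(np.array(p)-s['position'])/.3; r=R.from_matrix(Rt.T@yaw(y)).as_rotvec(degrees=True)/45
    return d.round(3),r.round(3)
E
python3 - <<'E'
from h import *
c=snap('wrist','w0');print(K(c),c['T_tool_cam'].round(3).tolist())
print(rel([.42,.2,.42],27),rel([.42,-.1,.42],-52))
E
```

```text
(np.float64(281.8441787267805), 315.34477179337836, 197.45135747705282) [[0.001, -0.959, -0.283, 0.077], [1.0, 0.001, 0.0, -0.0], [0.0, -0.283, 0.959, -0.137], [0.0, 0.0, 0.0, 1.0]]
(array([-1.13 , -1.021, -0.576]), array([-0.002,  0.   ,  1.006])) (array([-1.435, -1.973, -0.575]), array([-2.000e-03,  2.000e-03,  2.761e+00]))
```

```bash
python3 - <<'E'
from h import *
print(rel([.365,.43,.27],50),rel([.54,.26,.27],27))
E
```

```text
(array([-0.722, -0.346, -0.077]), array([-0.002,  0.   ,  0.494])) (array([-1.45 , -0.708, -0.077]), array([-0.002,  0.   ,  1.006]))
```

>>> step_arm --pt "-0.72 -0.35 -0.08 0 0 0.5 -1" --pt "-0.72 -0.35 -0.08 0 0 0.5 -1" --pt "-0.72 -0.35 -0.08 0 0 0.5 -1" --pt "-0.72 -0.35 -0.08 0 0 0.5 -1" --pt "-0.72 -0.35 -0.08 0 0 0.5 -1" --pt "-0.72 -0.35 -0.08 0 0 0.5 -1" --pt "-0.72 -0.35 -0.08 0 0 0.5 -1"

```text
time_s: 0.73
position: [0.369, 0.4258, 0.2721]
tcp_rot: [[-0.759, 0.651, 0.003], [0.651, 0.759, -0.001], [-0.003, 0.001, -1.0]]
force: [-0.3, 0.8, 0.3]
opening: 0.997
grasp_force: 0.0
```

```bash
python3 - <<'E'
from h import *
print(read_state()['position'],rel([.54,.26,.27],27))
E
```

```text
[0.36904616 0.42578814 0.27211108] (array([-0.792, -0.049,  0.01 ]), array([0.003, 0.004, 0.498]))
```

>>> step_arm --pt "-0.79 -0.05 0 0 0 0.5 -1" --pt "-0.79 -0.05 0 0 0 0.5 -1" --pt "-0.79 -0.05 0 0 0 0.5 -1" --pt "-0.79 -0.05 0 0 0 0.5 -1" --pt "-0.79 -0.05 0 0 0 0.5 -1" --pt "-0.79 -0.05 0 0 0 0.5 -1" --pt "-0.79 -0.05 0 0 0 0.5 -1" --pt "-0.79 -0.05 0 0 0 0.5 -1"

```text
time_s: 1.4
position: [0.536, 0.264, 0.2709]
tcp_rot: [[-0.455, 0.89, -0.001], [0.89, 0.455, 0.0], [0.001, -0.001, -1.0]]
force: [-0.8, 0.2, -0.6]
opening: 0.996
grasp_force: 0.0
```

```bash
python3 - <<'E'
from h import *
print(read_state()['qvel'].round(2));snap('wrist','w1')
print(read_state()['position'],rel([.50,.08,.27],-10),rel([.5,-.12,.27],-52))
E
```

```text
[ 2.67 -0.81  1.93  0.82  0.51  0.1 ]
[0.53485929 0.26490961 0.27095954] (array([-0.495, -0.385,  0.003]), array([-0.002, -0.001,  0.826])) (array([-1.088, -0.69 ,  0.003]), array([-0.003,  0.   ,  1.76 ]))
```

View pics/w1.png

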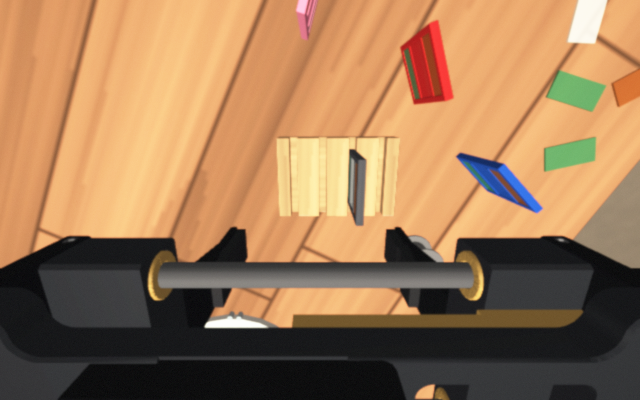

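>>> step_arm --pt "-0.67 -0.22 -0.08 0 0 0 -1" --pt "-0.67 -0.22 -0.08 0 0 0 -1" --pt "-0.67 -0.22 -0.08 0 0 0 -1" --pt "-0.67 -0.22 -0.08 0 0 0 -1" --pt "-0.67 -0.22 -0.08 0 0 0 -1" --pt "-0.67 -0.22 -0.08 0 0 0 -1"

```text
time_s: 1.95
position: [0.5697, 0.0518, 0.2965]
tcp_rot: [[-0.455, 0.89, 0.002], [0.89, 0.455, -0.003], [-0.004, 0.001, -1.0]]
force: [1.1, 0.4, 0.3]
opening: 1.0
grasp_force: 0.0
```

>>> step_arm --pt "-0.67 -0.22 -0.08 0 0 0 -1" --pt "-0.67 -0.22 -0.08 0 0 0 -1" --pt "-0.67 -0.22 -0.08 0 0 0 -1" --pt "-0.67 -0.22 -0.08 0 0 0 -1" --pt "-0.67 -0.22 -0.08 0 0 0 -1" --pt "-0.67 -0.22 -0.08 0 0 0 -1" --pt "-0.67 -0.22 -0.08 0 0 0 -1" --pt "-0.67 -0.22 -0.08 0 0 0 -1"

```text
time_s: 2.62
position: [0.6016, -0.1508, 0.319]
tcp_rot: [[-0.459, 0.889, -0.002], [0.889, 0.459, 0.002], [0.003, -0.0, -1.0]]
force: [-0.1, -0.1, 0.1]
opening: 1.001
grasp_force: 0.0
```

```bash
python3 - <<'E'
from h import *
print(read_state()['qvel'].round(2),read_state()['position']);snap('wrist','w2')
a=cv2.imread('pics/w1.png');b=cv2.imread('pics/w2.png')
A=cv2.resize(a[125:230,265:410],(435,315),interpolation=cv2.INTER_CUBIC)
cv2.imwrite('pics/m.png',A)
B=cv2.resize(b[0:240,120:520],(800,480),interpolation=cv2.INTER_CUBIC);cv2.imwrite('pics/w2c.png',B)
E
```

```text
[ 1.28 -0.39  0.85 -0.08 -0.04 -0.23] [ 0.60159801 -0.15078252  0.3190187 ]
```

View pics/w2c.png

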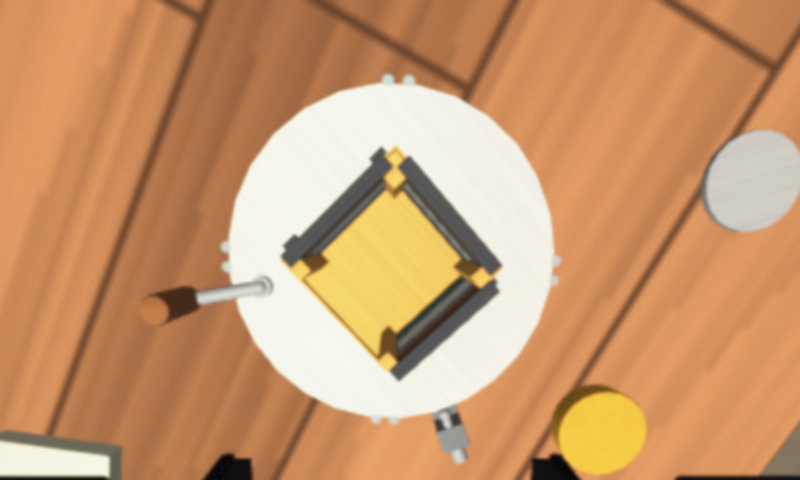

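View pics/m.png

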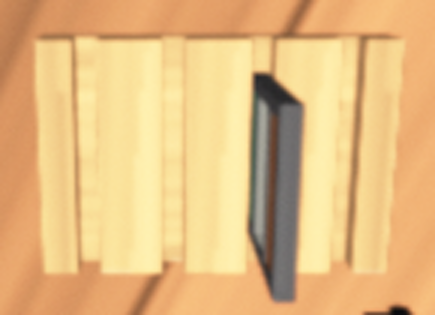

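```bash
python3 - <<'E'
from h import *
c=load('w2');im=c['image']
hsv=cv2.cvtColor(im,cv2.COLOR_RGB2HSV)
m=((hsv[:,:,1]<45)&(hsv[:,:,2]>180)).astype(np.uint8)
n,l,st,ce=cv2.connectedComponentsWithStats(m[:228]);i=1+np.argmax(st[1:,4])
cn=max(cv2.findContours((l==i).astype(np.uint8),cv2.RETR_EXTERNAL,cv2.CHAIN_APPROX_NONE)[0],key=cv2.contourArea)[:,0]
cn=cv2.convexHull(cn)[:,0]
P=np.array([px2w(c,u,v,.04)[:2] for u,v in cn])
from scipy.optimize import least_squares
f=least_squares(lambda q:np.hypot(P[:,0]-q[0],P[:,1]-q[1])-q[2],[.577,-.104,.117],loss='soft_l1',f_scale=.001);print('disc',f.x)
o=f.x[:2]
def W(x,y,z):return px2w(c,120+x/2,y/2,z)
ps=np.array([W(395,157,.142),W(298,268,.142),W(388,363,.142),W(486,278,.142)])[:,:2]
pc=ps.mean(0);print('postcentre',pc,np.hypot(*(ps-pc).T), [round(float(np.degrees(np.arctan2(*(p-pc)[::-1]))),1) for p in ps])
for n,p in[('handle',W(155,310,.105)),('plunger',W(452,435,.038)),('tip',W(444,412,.038))]:
    for oo in (o,pc):
        d=p[:2]-oo;print(n,p.round(4),np.hypot(*d).round(4),np.degrees(np.arctan2(d[1],d[0])).round(1))
for q in[(398,80),(226,257),(385,420),(556,270)]:
    d=W(*q,.035)[:2]-o;print('bump',np.hypot(*d).round(3),np.degrees(np.arctan2(d[1],d[0])).round(1))
c=load('w1')
q=[px2w(c,265+x/3,125+y/3,.11)[:2] for x,y in[(278,100),(302,103),(270,298),(295,300)]]
q=np.array(q);print('panel',q.mean(0),'w',np.hypot(*(q[2]-q[0])),'t',np.hypot(*(q[1]-q[0])),'dir',np.degrees(np.arctan2(*((q[2]+q[3]-q[0]-q[1])[::-1]))))
# rack corners z=.028
q=np.array([px2w(c,265+x/3,125+y/3,.028)[:2] for x,y in[(36,40),(404,40),(45,273),(388,272)]]);print('rack',q.mean(0),q.round(4).tolist())
E
```

```text
disc [ 0.57624271 -0.10302097  0.11661612]
postcentre [ 0.57602354 -0.10026363] [0.05671598 0.05111802 0.05253235 0.05183501] [115.7, -153.3, -65.0, 22.1]
handle [ 0.4579 -0.1921  0.105 ] 0.1481 -143.0
handle [ 0.4579 -0.1921  0.105 ] 0.1496 -142.1
plunger [ 0.6805 -0.198   0.038 ] 0.141 -42.3
plunger [ 0.6805 -0.198   0.038 ] 0.143 -43.1
tip [ 0.6657 -0.1842  0.038 ] 0.1207 -42.2
tip [ 0.6657 -0.1842  0.038 ] 0.1228 -43.1
bump 0.12 114.8
bump 0.119 -154.7
bump 0.121 -64.5
bump 0.122 25.0
panel [0.58220701 0.28176695] w 0.07495724356950244 t 0.008592917881237694 dir -62.3874087287663
rack [0.5667164  0.27130409] [[0.4692, 0.2826], [0.6138, 0.3567], [0.5192, 0.1854], [0.6647, 0.2606]]
```

```bash
python3 - <<'E'
from h import *
print(rel([.4566,-.193,.2],-52.9))
E
```

```text
(array([ 0.094, -0.494,  0.397]), array([-0.003, -0.002,  1.784]))
```

>>> step_arm --pt "0.09 -0.49 0.2 0 0 0.9 0" --pt "0.09 -0.49 0.4 0 0 0.9 0" --pt "0.09 -0.49 0.4 0 0 0.9 0" --pt "0.09 -0.49 0.4 0 0 0.9 0" --pt "0.09 -0.49 0.4 0 0 0.9 0" --pt "0.09 -0.49 0.4 0 0 0.9 0"

```text
time_s: 3.17
position: [0.4524, -0.1915, 0.1958]
tcp_rot: [[0.234, 0.972, -0.012], [0.972, -0.233, 0.008], [0.005, -0.013, -1.0]]
force: [-0.5, -0.5, 0.3]
opening: 0.629
grasp_force: 0.0
```

>>> step_arm --pt "0 0 0 0 0 0.88 0" --pt "0 0 0 0 0 0.88 0" --pt "0 0 0 0 0 0.88 0" --pt "0 0 0 0 0 0.88 0" --pt "0 0 0 0 0 0.88 0" --pt "0 0 0 0 0 0.88 0" --pt "0 0 0 0 0 0.88 0"

```text
time_s: 3.75
position: [0.4591, -0.1936, 0.1997]
tcp_rot: [[0.796, 0.606, -0.0], [0.606, -0.796, 0.001], [0.0, -0.001, -1.0]]
force: [-0.1, 0.3, -0.1]
opening: 0.501
grasp_force: 0.0
```

```bash
python3 - <<'E'
from h import *
s=read_state();print(s['position'],s['joint_positions'].round(1),s['opening'],rel([.4566,-.193,.097],-52.9))
E
```

```text
[ 0.45905711 -0.1936362   0.19966063] [-35.8  24.6 102.9   0.   52.6  16.9] 0.5006900044173581 (array([-0.005, -0.006,  0.342]), array([-0.001, -0.   ,  0.004]))
```

>>> step_arm --pt "0 0 0.1 0 0 0 0" --pt "0 0 0.2 0 0 0 0" --pt "0 0 0.28 0 0 0 0" --pt "0 0 0.34 0 0 0 0" --pt "0 0 0.34 0 0 0 0.4" --pt "0 0 0.34 0 0 0 0.4" --pt "0 0 0.34 0 0 0 0.4"

```text
time_s: 4.33
position: [0.4597, -0.1958, 0.0984]
tcp_rot: [[0.796, 0.606, 0.001], [0.606, -0.796, -0.001], [0.0, 0.001, -1.0]]
force: [0.3, -0.1, 0.4]
opening: 0.356
grasp_force: 0.0
```

```bash
cat >> h.py <<'E'
O=np.array([.5762,-.1025]);BX=2.5
def hpose(th,r=.15,z=.097):
    a=np.radians(th+147+BX);return np.r_[O+r*np.array([np.cos(a),np.sin(a)]),z]
def arc(ths):
    s=read_state()
    for t in ths:
        d,r=rel(hpose(t),t+147+BX+90,s);print(t,d,r)
E
python3 - <<'E'
from h import *
s=read_state();print(s['position'],s['opening'],s['force'].round(1));arc([60,52,44,36,28,20,12])
E
```

```text
[ 0.45970708 -0.19578487  0.09840634] 0.35603983863636435 [ 0.3 -0.1  0.4]
60 [ 0.002 -0.08   0.005] [ 0.001 -0.001  0.173]
52 [ 0.016 -0.148  0.005] [ 0.001 -0.001  0.35 ]
44 [ 0.04  -0.214  0.004] [ 0.001 -0.001  0.528]
36 [ 0.072 -0.276  0.004] [ 0.001 -0.001  0.706]
28 [ 0.113 -0.332  0.004] [ 0.001 -0.001  0.884]
20 [ 0.161 -0.383  0.004] [ 1.000e-03 -1.000e-03  1.062e+00]
12 [ 0.216 -0.426  0.004] [ 1.000e-03 -1.000e-03  1.239e+00]
```

>>> step_arm --pt "0 -0.045 0 0 0 0.085 0.4" --pt "0 -0.08 0 0 0 0.17 0.4" --pt "0.008 -0.115 0 0 0 0.26 0.4" --pt "0.016 -0.148 0 0 0 0.35 0.4" --pt "0.027 -0.182 0 0 0 0.44 0.4" --pt "0.04 -0.214 0 0 0 0.53 0.4" --pt "0.055 -0.246 0 0 0 0.62 0.4" --pt "0.072 -0.276 0 0 0 0.71 0.4"

```text
time_s: 5.0
position: [0.4273, -0.1174, 0.0993]
tcp_rot: [[0.996, 0.088, 0.004], [0.088, -0.996, -0.002], [0.003, 0.003, -1.0]]
force: [1.0, -0.5, 0.2]
opening: 0.3
grasp_force: 0.4
```

```bash
python3 - <<'E'
from h import *
s=read_state();print(s['position'],s['opening'],s['force'].round(1));arc([32,28,24,20,16,12,10,8,6,4,2,0,-2])
E
```

```text
[ 0.42729465 -0.11736953  0.09930768] 0.3001433767126098 [ 1.  -0.5  0.2]
32 [-0.    -0.037  0.008] [ 0.003 -0.005  0.079]
28 [ 0.003 -0.071  0.008] [ 0.003 -0.005  0.168]
24 [ 0.009 -0.106  0.007] [ 0.003 -0.005  0.257]
20 [ 0.017 -0.14   0.007] [ 0.003 -0.005  0.346]
16 [ 0.028 -0.173  0.007] [ 0.003 -0.005  0.435]
12 [ 0.04  -0.205  0.007] [ 0.002 -0.005  0.523]
10 [ 0.048 -0.221  0.007] [ 0.002 -0.005  0.568]
8 [ 0.055 -0.237  0.007] [ 0.002 -0.005  0.612]
6 [ 0.064 -0.252  0.007] [ 0.002 -0.005  0.657]
4 [ 0.073 -0.267  0.007] [ 0.002 -0.005  0.701]
2 [ 0.082 -0.282  0.007] [ 0.002 -0.005  0.746]
0 [ 0.092 -0.296  0.007] [ 0.002 -0.005  0.79 ]
-2 [ 0.102 -0.31   0.007] [ 0.002 -0.005  0.835]
```

>>> step_arm --pt "0 -0.037 0 0 0 0.08 0.4" --pt "0.003 -0.071 0 0 0 0.17 0.4" --pt "0.009 -0.106 0 0 0 0.26 0.4" --pt "0.017 -0.14 0 0 0 0.35 0.4" --pt "0.028 -0.173 0 0 0 0.44 0.4" --pt "0.04 -0.205 0 0 0 0.52 0.4" --pt "0.048 -0.221 0 0 0 0.57 0.4" --pt "0.055 -0.237 0 0 0 0.61 0.4"

```text
time_s: 5.67
position: [0.4376, -0.0447, 0.0993]
tcp_rot: [[0.926, -0.379, 0.004], [-0.379, -0.926, -0.002], [0.004, 0.0, -1.0]]
force: [0.3, -1.5, 0.3]
opening: 0.298
grasp_force: 0.6
```

>>> step_arm --pt "0.008 -0.015 0 0 0 0.045 0.4" --pt "0.013 -0.024 0 0 0 0.07 0.4" --pt "0.018 -0.033 0 0 0 0.09 0.4" --pt "0.023 -0.041 0 0 0 0.115 0.4" --pt "0.028 -0.05 0 0 0 0.135 0.4" --pt "0.033 -0.057 0 0 0 0.16 0.4" --pt "0.038 -0.064 0 0 0 0.18 0.4" --pt "0.043 -0.069 0 0 0 0.195 0.4"

```text
time_s: 6.33
position: [0.457, -0.0306, 0.0987]
tcp_rot: [[0.857, -0.516, 0.003], [-0.516, -0.857, -0.001], [0.003, -0.001, -1.0]]
force: [-0.1, -0.3, -0.2]
opening: 0.302
grasp_force: 0.0
```

```bash
python3 - <<'E'
from h import *
s=read_state();print(s['position'],s['opening'],s['force'].round(1),s['moment'].round(2));arc([0,-1,-2,-3])
E
```

```text
[ 0.45696123 -0.03062806  0.09874607] 0.30154135803978993 [-0.1 -0.3 -0.2] [ 0.03  0.15 -0.  ]
0 [-0.036  0.005  0.006] [-0.001 -0.004 -0.012]
-1 [-0.036 -0.004  0.006] [-0.001 -0.004  0.01 ]
-2 [-0.036 -0.012  0.006] [-0.001 -0.004  0.032]
-3 [-0.035 -0.021  0.006] [-0.001 -0.004  0.054]
```

```bash
python3 - <<'E'
from h import *
snap('top','t1');snap('side','s1')
a=cv2.imread('pics/top0.png')
A=cv2.resize(cv2.imread('pics/t1.png')[160:260,310:420],(440,400),interpolation=cv2.INTER_CUBIC);B=cv2.resize(cv2.imread('pics/s1.png')[170:300,270:387],(360,400),interpolation=cv2.INTER_CUBIC)
cv2.imwrite('pics/m2.png',cv2.convertScaleAbs(np.hstack([A,B]),alpha=1.4))
E
```

```text
(no output)
```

View pics/m2.png

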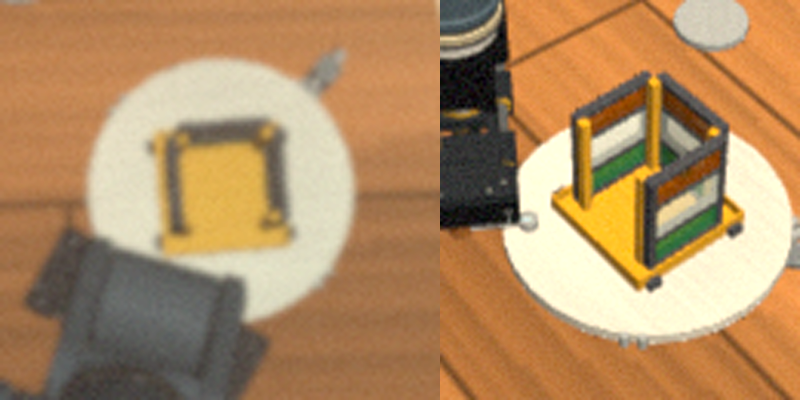

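>>> step_arm --pt "-0.01 0 0 0 0 0 0" --pt "-0.01 0 0 0 0 0 0" --pt "-0.01 0 -0.1 0 0 0 0" --pt "-0.01 0 -0.22 0 0 0 0" --pt "-0.01 0 -0.35 0 0 0 0" --pt "-0.01 0 -0.45 0 0 -0.15 -1" --pt "-0.01 0 -0.55 0 0 -0.3 -1" --pt "-0.01 0 -0.65 0 0 -0.45 -1"

```text
time_s: 7.1
position: [0.453, -0.0289, 0.2943]
tcp_rot: [[0.983, -0.181, 0.001], [-0.181, -0.983, -0.0], [0.001, -0.0, -1.0]]
force: [0.5, -0.1, 0.6]
opening: 0.641
grasp_force: 0.0
```

>>> step_arm --pt "0 0 0 0 0 -0.9 -1" --pt "0 0 0 0 0 -0.9 -1" --pt "0 0 0 0 0 -0.9 -1" --pt "0 0 0 0 0 -0.9 -1" --pt "0 0 0 0 0 -0.9 -1" --pt "0 0 0 0 0 -0.9 -1"

```text
time_s: 7.6
position: [0.4531, -0.029, 0.2925]
tcp_rot: [[0.866, 0.501, -0.0], [0.501, -0.866, 0.0], [-0.0, -0.0, -1.0]]
force: [1.3, -0.0, -0.2]
opening: 0.988
grasp_force: 0.0
```

```bash
python3 - <<'E'
from h import *
s=read_state();print(s['position'],s['joint_positions'].round(1),rel([.57,-.16,.32],3))
E
```

```text
[ 0.45310008 -0.02899058  0.29247868] [-17.8  13.5 102.3   0.   64.2  42.1] (array([ 0.119,  0.573, -0.092]), array([-0.   , -0.   , -1.399]))
```

>>> step_arm --pt "0.1 0.6 -0.09 0 0 -0.7 -1" --pt "0.1 0.6 -0.09 0 0 -0.7 -1" --pt "0.1 0.6 -0.09 0 0 -0.7 -1" --pt "0.1 0.6 -0.09 0 0 -0.7 -1" --pt "0.1 0.6 -0.09 0 0 -0.7 -1"

```text
time_s: 8.02
position: [0.5721, -0.1751, 0.3202]
tcp_rot: [[0.479, 0.878, 0.004], [0.878, -0.479, -0.003], [-0.001, 0.005, -1.0]]
force: [0.5, 0.7, 0.8]
opening: 1.006
grasp_force: 0.0
```

>>> step_arm --pt "0 0 0 0 0 -0.7 -1" --pt "0 0 0 0 0 -0.7 -1" --pt "0 0 0 0 0 -0.7 -1" --pt "0 0 0 0 0 -0.7 -1" --pt "0 0 0 0 0 -0.7 -1" --pt "0 0 0 0 0 -0.7 -1" --pt "0 0 0 0 0 -0.7 -1"

```text
time_s: 8.6
position: [0.5686, -0.1704, 0.3193]
tcp_rot: [[-0.046, 0.999, -0.0], [0.999, 0.046, 0.0], [0.0, -0.0, -1.0]]
force: [-0.0, -0.5, -0.2]
opening: 1.002
grasp_force: 0.0
```

```bash
python3 - <<'E'
from h import *
s=read_state();print(s['position'],s['qvel'].round(1),rel([.583,.281,.18],27.4));snap('wrist','w3')
B=cv2.resize(cv2.imread('pics/w3.png')[0:240,160:480],(800,600),interpolation=cv2.INTER_CUBIC);cv2.imwrite('pics/w3c.png',B)
E
```

```text
[ 0.56856295 -0.17044856  0.31930551] [ 0.1  0.  -0.2  0.   0.   0.2] (array([1.501, 0.118, 0.465]), array([-0.   , -0.001, -0.55 ]))
```

View pics/w3c.png

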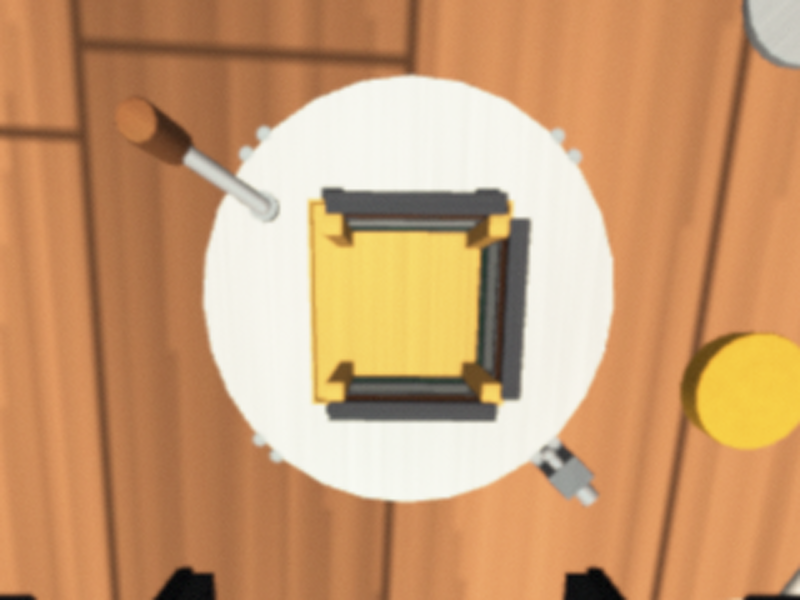

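```bash
python3 - <<'E'
from h import *
from scipy.optimize import least_squares
c=load('w3');im=c['image']
def W(x,y,z):return px2w(c,160+x/2.5,y/2.5,z)
hsv=cv2.cvtColor(im,cv2.COLOR_RGB2HSV)
m=((hsv[:,:,1]<45)&(hsv[:,:,2]>180)).astype(np.uint8)
n,l,st,ce=cv2.connectedComponentsWithStats(m[:228]);i=1+np.argmax(st[1:,4])
cn=cv2.convexHull(max(cv2.findContours((l==i).astype(np.uint8),cv2.RETR_EXTERNAL,cv2.CHAIN_APPROX_NONE)[0],key=cv2.contourArea)[:,0])[:,0]
P=np.array([px2w(c,u,v,.04)[:2] for u,v in cn])
f=least_squares(lambda q:np.hypot(P[:,0]-q[0],P[:,1]-q[1])-q[2],[.577,-.104,.117],loss='soft_l1',f_scale=.001);print('disc',f.x)
o=f.x[:2]
for n,x,y,z in[('handle',137,120,.105),('plunger',572,476,.038),('post FL',331,226,.142),('FR',332,389,.142),('BL',498,226,.142),('BR',490,391,.142),('trayFL',311,201,.054),('trayFR',317,402,.054)]:
    p=W(x,y,z)[:2];d=p-o;print(n,p.round(4),np.hypot(*d).round(4),np.degrees(np.arctan2(d[1],d[0])).round(1))
A=lambda x,y:W(x,y,.035)[:2]-o
for q in[(255,143),(566,146),(268,449)]:d=A(*q);print('bump',np.degrees(np.arctan2(d[1],d[0])).round(1))
E
```

```text
disc [ 0.57633641 -0.10281535  0.11634446]
handle [ 0.4488 -0.027 ] 0.1484 149.3
plunger [ 0.6831 -0.1997] 0.1442 -42.2
post FL [ 0.5399 -0.0703] 0.0488 138.2
FR [ 0.542  -0.1384] 0.0494 -134.0
BL [ 0.6097 -0.067 ] 0.049 47.0
BR [ 0.6124 -0.136 ] 0.049 -42.6
trayFL [ 0.5221 -0.0519] 0.0744 136.8
trayFR [ 0.5272 -0.1588] 0.0745 -131.3
bump 137.2
bump 46.8
bump -131.9
```

>>> step_arm --pt "0.85 0.06 0 0 0 -0.55 -1" --pt "0.85 0.06 0 0 0 -0.55 -1" --pt "0.85 0.06 0 0 0 -0.55 -1" --pt "0.85 0.06 0 0 0 -0.55 -1" --pt "0.85 0.06 0 0 0 -0.55 -1" --pt "0.85 0.06 0 0 0 -0.55 -1" --pt "0.85 0.06 0 0 0 -0.55 -1" --pt "0.85 0.06 0 0 0 -0.55 -1"

```text
time_s: 9.32
position: [0.5742, 0.0879, 0.3196]
tcp_rot: [[-0.465, 0.885, 0.0], [0.885, 0.465, 0.0], [0.0, 0.0, -1.0]]
force: [-0.3, 0.7, 0.6]
opening: 0.999
grasp_force: 0.0
```

```bash
python3 - <<'E'
from h import *
s=read_state();print(s['position'],s['qvel'].round(1),rel([.583,.281,.18],27.4))
E
```

```text
[0.5741793  0.08787598 0.31956727] [-3.8  0.1  0.  -2.  -0.2 -1.4] (array([0.556, 0.325, 0.465]), array([ 0.   , -0.   ,  0.007]))
```

>>> step_arm --pt "0.555 0.325 0.2 0 0 0 -1" --pt "0.555 0.325 0.3 0 0 0 -1" --pt "0.555 0.325 0.4 0 0 0 -1" --pt "0.555 0.325 0.465 0 0 0 -1" --pt "0.555 0.325 0.465 0 0 0 -1" --pt "0.555 0.325 0.465 0 0 0 -1" --pt "0.555 0.325 0.465 0 0 0 -1" --pt "0.555 0.325 0.465 0 0 0 -1"

```text
time_s: 9.98
position: [0.5837, 0.2769, 0.1779]
tcp_rot: [[-0.462, 0.887, -0.004], [0.887, 0.462, -0.002], [0.0, -0.004, -1.0]]
force: [-0.3, -0.9, -0.1]
opening: 1.0
grasp_force: 0.0
```

```bash
python3 - <<'E'
from h import *
s=read_state();print(s['position'],s['qvel'].round(1),rel([.583,.281,.103],27.4))
E
```

```text
[0.58368712 0.27685347 0.17785654] [-1.9 -2.9 -1.4 -0.3  0.1 -0.1] (array([0.013, 0.005, 0.25 ]), array([-0.006,  0.   ,  0.002]))
```

>>> step_arm --pt "0.003 0.005 0.09 0 0 0 -1" --pt "0.003 0.005 0.17 0 0 0 -1" --pt "0.003 0.005 0.23 0 0 0 -1" --pt "0.003 0.005 0.255 0 0 0 -1" --pt "0.003 0.005 0.255 0 0 0 -1" --pt "0.003 0.005 0.255 0 0 0 -1"

```text
time_s: 10.48
position: [0.5866, 0.278, 0.1048]
tcp_rot: [[-0.46, 0.888, 0.002], [0.888, 0.46, 0.0], [-0.001, 0.002, -1.0]]
force: [-0.7, -0.0, -0.0]
opening: 0.998
grasp_force: 0.0
```

```bash
python3 - <<'E'
from h import *
s=read_state();print(s['position'],s['opening'],rel([.583,.281,.103],27.4))
E
```

```text
[0.58656606 0.27799031 0.1048388 ] 0.9981675904998482 (array([ 0.014, -0.006,  0.006]), array([ 0.002,  0.001, -0.001]))
```

>>> step_arm --pt "0.012 -0.005 0.004 0 0 0 -1" --pt "0.012 -0.005 0.004 0 0 0 0.2" --pt "0.012 -0.005 0.004 0 0 0 0.6" --pt "0.012 -0.005 0.004 0 0 0 0.8" --pt "0.012 -0.005 0.004 0 0 0 0.8" --pt "0.012 -0.005 0.004 0 0 0 0.8" --pt "0.012 -0.005 0.004 0 0 0 0.8" --pt "0.012 -0.005 0.004 0 0 0 0.8"

```text
time_s: 11.15
position: [0.5822, 0.2817, 0.1023]
tcp_rot: [[-0.461, 0.887, -0.0], [0.887, 0.461, -0.0], [0.0, -0.0, -1.0]]
force: [1.1, -0.2, 0.3]
opening: 0.551
grasp_force: 0.0
```

>>> step_arm --pt "0 0 0 0 0 0 0.9" --pt "0 0 0 0 0 0 1" --pt "0 0 0 0 0 0 1" --pt "0 0 0 0 0 0 1" --pt "0 0 0 0 0 0 1"

```text
time_s: 11.57
position: [0.5822, 0.2817, 0.1023]
tcp_rot: [[-0.461, 0.887, -0.0], [0.887, 0.461, -0.0], [0.0, -0.0, -1.0]]
force: [0.2, 0.7, 0.2]
opening: 0.171
grasp_force: 0.0
```

>>> step_arm --pt "0 0 0 0 0 0 1" --pt "0 0 0 0 0 0 1" --pt "0 0 0 0 0 0 1" --pt "0 0 0 0 0 0 1" --pt "0 0 0 0 0 0 1"

```text
time_s: 11.98
position: [0.5822, 0.2816, 0.1023]
tcp_rot: [[-0.461, 0.887, -0.0], [0.887, 0.461, -0.0], [0.0, -0.0, -1.0]]
force: [0.3, 0.9, -0.8]
opening: 0.1
grasp_force: 30.0
```

```bash
python3 - <<'E'
from h import *
s=read_state();print(s['position'],s['opening'],s['force'],s['moment'],s['grasp_force'],s['tcp_rot'][:,1])
E
```

```text
[0.58221481 0.28163694 0.10229069] 0.10048978004243289 [ 0.27452426  0.94044328 -0.81797827] [-0.05436135 -0.01185957 -0.04893997] 29.98511694604531 [ 8.87239790e-01  4.61308510e-01 -1.14638712e-04]
```

>>> step_arm --pt "0 0 -0.03 0 0 0 1" --pt "0 0 -0.1 0 0 0 1" --pt "0 0 -0.2 0 0 0 1" --pt "0 0 -0.3 0 0 0 1" --pt "0 0 -0.4 0 0 0 1" --pt "0 0 -0.5 0 0 0 1" --pt "0 0 -0.53 0 0 0 1" --pt "0 0 -0.53 0 0 0 1"

```text
time_s: 12.65
position: [0.5837, 0.2821, 0.2648]
tcp_rot: [[-0.461, 0.887, 0.007], [0.887, 0.461, 0.002], [-0.001, 0.007, -1.0]]
force: [-0.1, -0.5, -1.3]
opening: 0.103
grasp_force: 30.0
```

```bash
cat >> h.py <<'E'
def seat(dx=0,dy=0,z=.1363,bx=2.4):
    a=np.radians(bx);ex=np.array([np.cos(a),np.sin(a)]);ey=np.array([-ex[1],ex[0]])
    return np.r_[np.array([.5762,-.1029])-.0435*ex+dx*ex+dy*ey,z]
E
python3 - <<'E'
from h import *
s=read_state();print(s['position'],s['opening'],s['force'],s['moment'],s['grasp_force'],rel(seat(-.003,0,.262),2.4))
E
```

```text
[0.58369475 0.2821415  0.26482823] 0.10307612030049608 [-0.12737341 -0.45154819 -1.30125131] [-0.01569582  0.02001911 -0.06618392] 29.985173963941634 (array([-1.061, -0.755,  0.006]), array([ 0.009, -0.   ,  0.557]))
```

>>> step_arm --pt "-0.53 -0.38 0 0 0 0.55 1" --pt "-0.53 -0.38 0 0 0 0.55 1" --pt "-0.53 -0.38 0 0 0 0.55 1" --pt "-0.53 -0.38 0 0 0 0.55 1" --pt "-0.53 -0.38 0 0 0 0.55 1" --pt "-0.53 -0.38 0 0 0 0.55 1"

```text
time_s: 13.15
position: [0.552, 0.0827, 0.2587]
tcp_rot: [[-0.042, 0.999, -0.007], [0.999, 0.042, -0.003], [-0.003, -0.007, -1.0]]
force: [-0.1, 0.6, -2.6]
opening: 0.1
grasp_force: 30.0
```

```bash
python3 - <<'E'
from h import *
s=read_state();print(s['position'],rel(seat(-.003,0,.262),2.4))
E
```

```text
[0.55196001 0.08273944 0.25871693] (array([-0.622, -0.101, -0.009]), array([-0.009,  0.003,  0.001]))
```

>>> step_arm --pt "-0.3 -0.08 0 0 0 0 1" --pt "-0.62 -0.09 0 0 0 0 1" --pt "-0.62 -0.09 0 0 0 0 1" --pt "-0.62 -0.09 0 0 0 0 1" --pt "-0.62 -0.09 0 0 0 0 1" --pt "-0.62 -0.09 0 0 0 0 1" --pt "-0.62 -0.09 0 0 0 0 1" --pt "-0.62 -0.09 0 0 0 0 1"

```text
time_s: 13.82
position: [0.5354, -0.0978, 0.2598]
tcp_rot: [[-0.048, 0.999, -0.003], [0.999, 0.048, 0.002], [0.002, -0.003, -1.0]]
force: [-0.2, 0.8, -1.9]
opening: 0.101
grasp_force: 30.0
```

```bash
python3 - <<'E'
from h import *
s=read_state();print(s['position'],s['qvel'].round(1),s['force'],s['moment'],rel(seat(-.003,0,.262),2.4),rel(seat(-.003,0,.165),2.4))
c=snap('wrist','w4');snap('side','s4')
A=cv2.resize(cv2.imread('pics/w4.png')[60:360,140:500],(480,400),interpolation=cv2.INTER_CUBIC);B=cv2.resize(cv2.imread('pics/s4.png')[130:290,260:388],(320,400),interpolation=cv2.INTER_CUBIC)
cv2.imwrite('pics/m4.png',np.hstack([A,B]))
E
```

```text
[ 0.535388   -0.09781381  0.2597852 ] [ 1.3 -0.6 -0.2 -0.1  0.  -0.2] [-0.22628805  0.8173469  -1.88412925] [-0.15304191  0.05167871  0.04708594] (array([-0.023, -0.02 , -0.007]), array([-0.004, -0.003,  0.007])) (array([-0.023, -0.019,  0.316]), array([-0.004, -0.003,  0.007]))
```

View pics/m4.png

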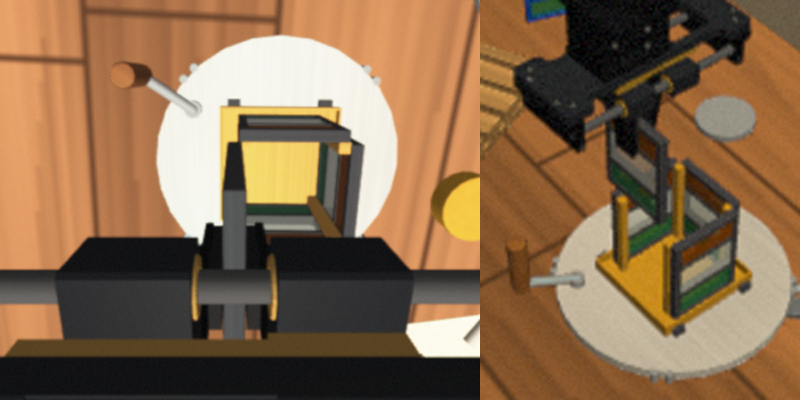

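```bash
python3 - <<'E'
from h import *
print(rel(seat(-.005,.0015,.162),2.4))
E
```

```text
(array([-0.02 , -0.028,  0.328]), array([-0.002, -0.002,  0.01 ]))
```

>>> step_arm --pt "-0.02 -0.028 0 0 0 0.01 1" --pt "-0.02 -0.028 0.08 0 0 0.01 1" --pt "-0.02 -0.028 0.16 0 0 0.01 1" --pt "-0.02 -0.028 0.24 0 0 0.01 1" --pt "-0.02 -0.028 0.3 0 0 0.01 1" --pt "-0.02 -0.028 0.328 0 0 0.01 1" --pt "-0.02 -0.028 0.328 0 0 0.01 1" --pt "-0.02 -0.028 0.328 0 0 0.01 1"

```text
time_s: 14.58
position: [0.5283, -0.1052, 0.1632]
tcp_rot: [[-0.04, 0.999, -0.0], [0.999, 0.04, -0.0], [-0.0, -0.0, -1.0]]
force: [-0.1, -0.4, -2.1]
opening: 0.105
grasp_force: 30.0
```

>>> step_arm --pt "0 0 0 0 0 0 1" --pt "0 0 0 0 0 0 1" --pt "0 0 0 0 0 0 1" --pt "0 0 0 0 0 0 1"

```text
time_s: 14.92
position: [0.5287, -0.1056, 0.1639]
tcp_rot: [[-0.04, 0.999, 0.002], [0.999, 0.04, -0.001], [-0.001, 0.002, -1.0]]
force: [0.6, 0.1, -2.4]
opening: 0.1
grasp_force: 30.0
```

```bash
python3 - <<'E'
from h import *
s=read_state();print(s['position'],s['qvel'].round(1),s['force'],s['moment'],rel(seat(-.005,.0015,.162),2.4))
E
```

```text
[ 0.52871144 -0.10564911  0.16385174] [ 0.   0.3  0.2  0.  -0.  -0. ] [ 0.55738487  0.11993414 -2.40938208] [-0.08484392  0.01625791 -0.0204741 ] (array([ 0.008, -0.003,  0.006]), array([ 0.002,  0.001, -0.003]))
```

>>> step_arm --pt "0.008 0.003 0.003 0 0 0 1" --pt "0.008 0.005 0.003 0 0 0 1" --pt "0.008 0.007 0.003 0 0 0 1" --pt "0.008 0.009 0.003 0 0 0 1" --pt "0.008 0.01 0.003 0 0 0 1" --pt "0.008 0.011 0.003 0 0 0 1" --pt "0.008 0.012 0.003 0 0 0 1" --pt "0.008 0.012 0.003 0 0 0 1"

```text
time_s: 15.58
position: [0.5318, -0.103, 0.162]
tcp_rot: [[-0.04, 0.999, 0.0], [0.999, 0.04, -0.0], [-0.0, 0.0, -1.0]]
force: [-0.6, 0.2, -3.0]
opening: 0.1
grasp_force: 30.0
```

>>> step_arm --pt "0 0.001 0 0 0 0 1" --pt "0 0.002 0 0 0 0 1" --pt "0 0.003 0 0 0 0 1" --pt "0 0.004 0 0 0 0 1" --pt "0 0.004 0 0 0 0 1"

```text
time_s: 16.0
position: [0.5326, -0.1029, 0.162]
tcp_rot: [[-0.04, 0.999, -0.001], [0.999, 0.04, 0.0], [0.0, -0.001, -1.0]]
force: [-0.5, -0.5, -1.4]
opening: 0.103
grasp_force: 30.0
```

```bash
python3 - <<'E'
from h import *
s=read_state();print(s['position'],s['qvel'].round(1),s['force'],s['moment'],rel(seat(0,.0015,.162),2.4))
E
```

```text
[ 0.53257692 -0.1028528   0.16197537] [ 0.1  0.   0.1  0.  -0.2 -0. ] [-0.51185579 -0.48125437 -1.43719422] [-0.16586483  0.2563718  -0.00623115] (array([-0.001,  0.   , -0.   ]), array([-0.001, -0.   , -0.003]))
```

>>> step_arm --pt "0 0.001 0 0 0 0 1" --pt "0 0.002 0 0 0 0 1" --pt "0 0.003 0 0 0 0 1" --pt "0 0.003 0 0 0 0 1"

```text
time_s: 16.33
position: [0.5326, -0.1028, 0.1618]
tcp_rot: [[-0.04, 0.999, -0.003], [0.999, 0.04, 0.0], [0.0, -0.003, -1.0]]
force: [-5.4, -0.6, -0.4]
opening: 0.103
grasp_force: 30.0
```

```bash
python3 - <<'E'
from h import *
s=read_state();print(s['position'],s['force'],s['moment'],rel(seat(0,.0015,.162),2.4))
E
```

```text
[ 0.5326347  -0.10276061  0.16182219] [-5.41821671 -0.60860018 -0.3846055 ] [-0.37877778  0.85712843 -0.02127695] (array([-0.002,  0.   , -0.001]), array([-0.004, -0.001, -0.002]))
```

>>> step_arm --pt "0 0.001 0 0 0 0 1" --pt "0 0.002 0 0 0 0 1" --pt "0 0.003 0 0 0 0 1" --pt "0 0.003 0 0 0 0 1"

```text
time_s: 16.67
position: [0.5327, -0.1027, 0.1617]
tcp_rot: [[-0.04, 0.999, -0.005], [0.999, 0.04, 0.0], [0.001, -0.005, -1.0]]
force: [-6.8, -1.9, 1.4]
opening: 0.1
grasp_force: 30.0
```

```bash
python3 - <<'E'
from h import *
s=read_state();print(s['position'],s['force'],s['moment'],rel(seat(0,.0015,.162),2.4))
E
```

```text
[ 0.53273781 -0.10268288  0.16173917] [-6.77439082 -1.93656034  1.40031883] [-0.4202191   1.14129361 -0.06259334] (array([-0.002, -0.   , -0.001]), array([-0.006, -0.001, -0.002]))
```

>>> step_arm --pt "0 -0.006 0 0 0 0 1" --pt "0 -0.011 0 0 0 0 1" --pt "0 -0.011 0 0 0 0 1" --pt "0 -0.011 0.015 0 0 0 1" --pt "0 -0.011 0.03 0 0 0 1" --pt "0 -0.011 0.045 0 0 0 1" --pt "0 -0.011 0.05 0 0 0 1" --pt "0 -0.011 0.05 0 0 0 1"

```text
time_s: 17.33
position: [0.5314, -0.1028, 0.1463]
tcp_rot: [[-0.04, 0.999, -0.001], [0.999, 0.04, 0.0], [0.0, -0.001, -1.0]]
force: [0.1, -0.3, -2.4]
opening: 0.102
grasp_force: 30.0
```

```bash
python3 - <<'E'
from h import *
s=read_state();print(s['position'],s['force'],s['moment'],rel(seat(-.001,.0015,.1363),2.4))
E
```

```text
[ 0.53142028 -0.10283779  0.14632378] [ 0.12882949 -0.27876222 -2.44912183] [-0.0856803   0.00791433  0.00859741] (array([-0.001,  0.001,  0.033]), array([-0.001, -0.001, -0.003]))
```

>>> step_arm --pt "0 0 0.007 0 0 0 1" --pt "0 0 0.014 0 0 0 1" --pt "0 0 0.02 0 0 0 1" --pt "0 0 0.026 0 0 0 1" --pt "0 0 0.029 0 0 0 1" --pt "0 0 0.031 0 0 0 1" --pt "0 0 0.033 0 0 0 1" --pt "0 0 0.033 0 0 0 1"

```text
time_s: 18.0
position: [0.5314, -0.1029, 0.1371]
tcp_rot: [[-0.04, 0.999, -0.0], [0.999, 0.04, -0.0], [0.0, -0.0, -1.0]]
force: [-1.0, -0.5, -1.9]
opening: 0.099
grasp_force: 30.0
```

```bash
python3 - <<'E'
from h import *
s=read_state();print(s['position'],s['force'],s['moment'],rel(seat(-.001,.0015,.1363),2.4))
E
```

```text
[ 0.53143505 -0.10293824  0.13709986] [-1.0170096  -0.46747736 -1.90045814] [-0.06811435  0.02955838  0.00189685] (array([-0.001,  0.001,  0.003]), array([-0.   , -0.   , -0.003]))
```

>>> step_arm --pt "0 0 0.003 0 0 0 1" --pt "0 0 0.006 0 0 0 1" --pt "0 0.003 0.006 0 0 0 1" --pt "0 0.005 0.006 0 0 0 1" --pt "0 0.007 0.006 0 0 0 1" --pt "0 0.009 0.006 0 0 0 1" --pt "0 0.011 0.006 0 0 0 1" --pt "0 0.011 0.006 0 0 0 1"

```text
time_s: 18.67
position: [0.5325, -0.1028, 0.1362]
tcp_rot: [[-0.041, 0.999, -0.005], [0.999, 0.041, -0.0], [0.0, -0.005, -1.0]]
force: [-5.5, -1.5, 8.6]
opening: 0.099
grasp_force: 30.0
```

```bash
python3 - <<'E'
from h import *
s=read_state();print(s['position'],s['force'],s['moment'],rel(seat(0,.0015,.1363),2.4))
E
```

```text
[ 0.53251905 -0.10282951  0.13623136] [-5.5335687  -1.54849076  8.62509207] [-0.36207872  1.26101261 -0.01539764] (array([-0.001,  0.   , -0.   ]), array([-0.006, -0.   , -0.001]))
```

>>> step_arm --pt "0 0 -0.002 0 0 0 1" --pt "0 0.001 -0.003 0 0 0 1" --pt "0 0.003 -0.003 0 0 0 1" --pt "0 0.005 -0.003 0 0 0 1" --pt "0 0.006 -0.003 0 0 0 1" --pt "0 0.006 -0.003 0 0 0 1" --pt "0 0.006 -0.003 0 0 0 1"

```text
time_s: 19.25
position: [0.5327, -0.1028, 0.1362]
tcp_rot: [[-0.041, 0.999, -0.008], [0.999, 0.041, 0.0], [0.001, -0.008, -1.0]]
force: [-8.8, -3.6, 4.3]
opening: 0.102
grasp_force: 30.0
```

```bash
python3 - <<'E'
from h import *
s=read_state();print(s['position'],s['force'],s['moment'],rel(seat(0,.0015,.1363),2.4))
snap('side','s5');snap('wrist','w5')
A=cv2.resize(cv2.imread('pics/w5.png')[60:360,140:500],(480,400),interpolation=cv2.INTER_CUBIC);B=cv2.resize(cv2.imread('pics/s5.png')[160:290,280:384],(320,400),interpolation=cv2.INTER_CUBIC)
cv2.imwrite('pics/m5.png',np.hstack([A,B]))
E
```

```text
[ 0.53274587 -0.10281799  0.13624833] [-8.78835128 -3.60439783  4.29595372] [-0.63706492  1.35674414 -0.00435219] (array([-0.001, -0.   , -0.   ]), array([-0.011, -0.001, -0.001]))
```

View pics/m5.png

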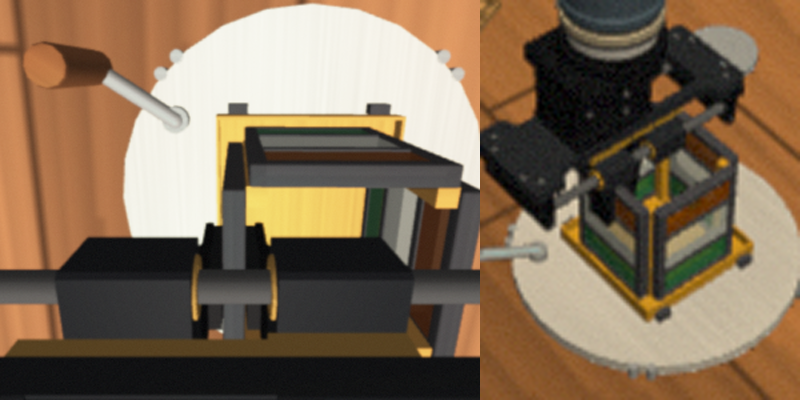

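The picture shows the panel standing behind the lip against both posts. It is level with the side panes, and the handle and click are unchanged. The push reads about 9 N, so I'm handing in.

```bash
python3 -c "
from rig import *
print(hand_in())"
```

```text
the job is handed in; nothing more can be done
None
```

The job is handed in: the turntable rests in the front click, and the panel stands behind the lip, still gripped and pressed against the two posts with about 9 N; the handed-in result itself was not reported back.

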